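# Change over the sample cells on the camera rail

### The arm

A 6-joint arm with a two-finger parallel gripper is mounted at the origin on a cart in front of the work surface, level with it; the furniture and walls round the work are solid. World frame = base frame: x ahead of the robot, y to its left, z up, the work surface at z = 0. Lengths are in m, angles in rad, forces in N, time in s.
With the tool pointing down it reaches from about 0.325 to 0.9 m from the base axis. Payload 6.1 kg.
Tool frame: the origin (TCP) lies midway between the tips of the shut fingers; the grasp point (between the pads) lies 19 mm behind it; z points along the fingers, y is the line along which they close (so a half turn about z gives the same grasp; the last joint's range is limited). The gripper opens to 87 mm and grips with 3 to 60 N. Pads are 19 mm wide; open, the fingers measure 117 mm over their backs; the gripper's body (75 mm by 190 mm) begins 51 mm behind the grasp point.
Start: joints at [1.218, 0.22, 1.526, -0, 1.395, -0.126], TCP at [0.141, 0.609, 0.223] pointing down, gripper open.
Joint ranges: [-2.98, 2.98], [-0.91, 2.08], [0.09, 2.57], [-1.24, 4.39], [0.2, 2.65], [-2.68, 2.68]. Speed limits (rad/s): [2.57, 2.57, 3.01, 3.14, 3.14, 3.14].

### API

Orientations are given as a rotation vector (axis times angle).
In Python, from cell import observe, snapshot, camera_info, hand_in gives the robot as it stands.
- The arm moves only by the shell command python3 -m jog 'ROWS' [OPENING] [FORCE]. ROWS is JSON, a list that holds one entry, the list of rows, each a list of 6 numbers: the shift along the tool's x, y, z in units of 30 mm (1.0 is 30 mm), then the turn, a rotation vector about the tool's x, y, z in units of 5 degrees (1.0 is 5 degrees). A call has 1 to 5 rows; each row shifts and turns the commanded pose from where the row before left it, along the tool's axes as they then stand; what a row does not reach is not made up. A row lasts 1/10 s, in which the tool goes at most 50 mm and 8.59 degrees, less where a joint would pass 70% of its speed; a pose out of reach is approached as far as the arm can. A call is refused whole if a number of a shift passes 1 or a number of a turn 1, either way. A call with a gripper value outside its range is refused whole. OPENING is the opening, from 0 (shut) to 1 (fully open), set as the call begins (- or left out, the last holds). The fingers move at their own pace and stop on an object; FORCE is the grip in N (left out, the last holds). Time passes only in rows, so rows that do not move let the fingers close. It gives the time, the measured TCP pose, the force, the opening and the grip force at its end, in the units of the state.
- observe(): the state, without advancing time (a new reading comes with each control period).
- snapshot(name): name is "side" or "top"; returns the picture (420x560x3 uint8, red, green, blue); there is no depth.
- camera_info(name): a dict with "intrinsics" (3x3 intrinsics, pixels), "pose" (4x4, takes a point from camera to world coordinates). Camera axes: x right, y up, looking along -z (the intrinsics and any distortion apply to the point x, -y, -z); pixel columns grow to the right and rows downward; lengths in m; the calibration is good to about 2 mm. A picture is of the moment at which its call begins. camera_info takes no time and is no camera call.
- hand_in(): hands the job in; it is judged then, once.
The state is a dict: "t": time; "qpos": joint angles; "dq": joint speeds; "joint_torque": joint torques, N m; "tool_pos": TCP position; "eef_rot": TCP orientation; "force": force on the tool from outside, world axes, zero at the start; "wrist_torque": the same for the moment, N m; "finger_gap": finger opening in m; "grip_force": force on a finger pad.
Only numpy, scipy, OpenCV 4.12 (cv2) and the standard library are available. Lean on these libraries where they do the work, as an engineer would, in place of code of your own. Each camera call takes 0.05 s, during which the arm holds its last target. There are 200 camera calls.

### The job

The cell hanging in front of the camera has been measured: first slide its carrier along the rail to the right until it is up against the end stop. Then hook the other carrier that holds a cell onto the rail at the open left-hand end, turned like the first one, and slide it under the keeper strip until the centre line of its tab meets the camera's pointer. Keep the cells upright, leave both carriers hanging freely, and leave the empty carrier and the other things where they stand.

Things in the scene. Friction and masses are not known exactly. Their poses are not given: they have to be found in the camera images.
- rack: Fixed rack, base 170 x 440 mm. Origin on the desk below the rail's middle; y along the rail (robot's left), x away from the robot, yaw within 0.15 rad. Rail: round steel rod 12 mm thick, axis at z = 194 mm, between posts with faces at y = +200 and -200 (tops z = 204, x -15 to 15). Carriers hang with their tab to the robot (-x).
- gap (a point): On the rail's axis, middle of its open left part (rack x 0, y 150, z 194 mm). From y = 90 to 200 nothing is above the rail; from y = 90 to -200 a steel keeper strip covers it (x -6 to 14, z 217 to 221): a carrier's bridge slides under it but cannot be lifted on or off. Posts hold the strip at y = 80 and -193, x 49 to 59.
- stop (a point): Rubber face of the dark stop collar (34 mm across) on the rail's right-hand end, on the rail's axis (rack x 0, y -165, z 194 mm). A carrier against it has its origin at y = -150.
- camera: Black camera on a slideway behind the rail, lens to the robot (lens front 69 mm behind the rail, 107 mm up). Origin on the desk below the rail, in line with lens and pointer; axes as the rack; fixed, at rack y -45 to 35 mm. Its steel pointer, 12 mm wide, comes forward over the keeper strip (z 222 to 226 mm) and narrows to a tip 8 mm in front of the rail's middle.
- index (a point): Tip of the camera's pointer, taken down to the height of the rail's axis; axes as the rack. The carrier's y along the rack must match this point's.
- fresh: Carrier with a cell, standing on the desk: C-shaped aluminium bracket 180 mm tall, 60 mm cup at the foot holding a grey steel cell (50 mm across, top 75 mm up, fixed), spine in front, hook on top; 0.33 to 0.53 kg. Origin at the foot below the hook's V, z up, x from tab to rear lip, y along the V; yaw within 0.75 rad. Extents: x -39 to 36, y -30 to 30 mm.
- fresh_hook (a point): Seat of the fresh carrier's hook (carrier x 0, y 0, z 126 mm): lies on the rail's axis when hung. A 30 mm wide bridge (top at z 142) has a 90-degree V under it that centres on the rod; lip and cheek beside it (23 mm apart, |x| 11.5 to 15) reach down to z 112. Bring it in from the front with this point 22 to 38 mm above the rail's axis (cell stays below the rail), then down.
- fresh_tab (a point): Grip point in the fresh carrier's upright tab (carrier x -34, y 0, z 166 mm). Tab: 30 mm wide in y, 10 mm thick in x, z 142 to 180 mm free above the bridge, dark line down its middle. Take it from above with the fingers closing along the carrier's y.
- measured: Carrier of the same make, also with a cell, hanging on the rail near the camera at the start; same frame, sizes and mass range as fresh. Hanging, its origin is 68 mm above the desk.
- measured_hook (a point): Seat of the measured carrier's hook, as fresh_hook.
- measured_tab (a point): Grip point in the measured carrier's tab, as fresh_tab.
- spare: Carrier of the same make standing empty on the desk (no cell), to be left alone; same frame and sizes as fresh. It and the fresh carrier stand left and right in front of the rack, either way round.
- mug: White mug standing on the desk, 78 mm across, 97 mm tall; origin under its middle.
- vial_a: Glass vial with a screw cap, 25 mm across, 62 mm tall, standing; origin at its foot.
- vial_b: Second glass vial with a screw cap, 25 mm across, 62 mm tall, standing; origin at its foot.
- pen_pot: Grey pot with pens, 81 x 86 mm, 147 mm tall, on the right; origin at its foot.

How it is judged:
By the outcome, as a careful person would: the job done as asked, in the order asked, and still so for the second after the job is handed in, with the robot touching nothing.
It also fails if it takes over 58 s, if anything falls off the work surface, if the arm or the gripper's body presses on something with over 40 N, if the wrist force passes 120 N, or if a joint passes its speed limit or range.

## Working session

There is one attempt and no reset: what is moved stays moved. The work goes in short steps, Python scripts to look and compute and a shell command to move; the robot and the scene stay as the last step left them, time stands still between calls to the robot, and variables do not carry over. Pictures are saved under pics/ and viewed, at most 10 in all, crops included, and the job is handed in when it is done.

```bash
mkdir -p pics
python3 - <<'E'
from cell import *
import cv2,numpy as np
np.set_printoptions(precision=4,suppress=True)
for n in("side","top"):
    cv2.imwrite(f"pics/{n}0.png",cv2.resize(snapshot(n),None,fx=1.42,fy=1.42,interpolation=cv2.INTER_CUBIC)[:,:,::-1])
    c=camera_info(n);print(n,{k:(np.array(v) if not isinstance(v,str) else v) for k,v in c.items()})
s=observe();print(s)
E
```

```text
side {'intrinsics': array([[430.8008,   0.    , 274.9157],
       [  0.    , 430.8008, 207.6768],
       [  0.    ,   0.    ,   1.    ]]), 'pose': array([[-0.9554,  0.1879, -0.2278,  0.3149],
       [-0.2953, -0.6067,  0.738 ,  0.6379],
       [ 0.0005,  0.7724,  0.6351,  0.7275],
       [ 0.    ,  0.    ,  0.    ,  1.    ]])}
top {'intrinsics': array([[436.7795,   0.    , 279.7002],
       [  0.    , 436.7795, 208.589 ],
       [  0.    ,   0.    ,   1.    ]]), 'pose': array([[ 0.4951,  0.8442, -0.2055,  0.2778],
       [-0.8688,  0.4817, -0.1146, -0.1863],
       [ 0.0023,  0.2353,  0.9719,  1.1914],
       [ 0.    ,  0.    ,  0.    ,  1.    ]])}
{'t': 0.1, 'qpos': array([ 1.2179,  0.2212,  1.5275, -0.    ,  1.3947, -0.1261]), 'dq': array([ 0.0011, -0.0031, -0.0011,  0.0016, -0.0003,  0.0016]), 'joint_torque': array([  0.0008, -49.5951, -38.8517,   0.0702,   0.0517,  -0.    ]), 'tool_pos': array([0.1404, 0.6084, 0.2215]), 'eef_rot': array([-0.3555, -3.121 ,  0.0027]), 'force': array([-0.6967,  0.5602, -0.4992]), 'wrist_torque': array([-0.0013,  0.0078, -0.0678]), 'grip_force': 0.0, 'finger_gap': 0.08692157196002742}
```

View pics/side0.png

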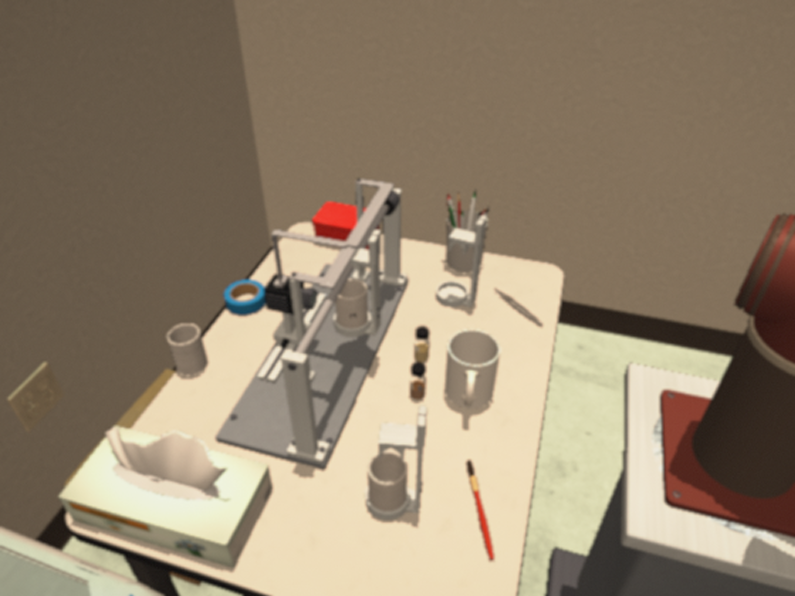

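View pics/top0.png

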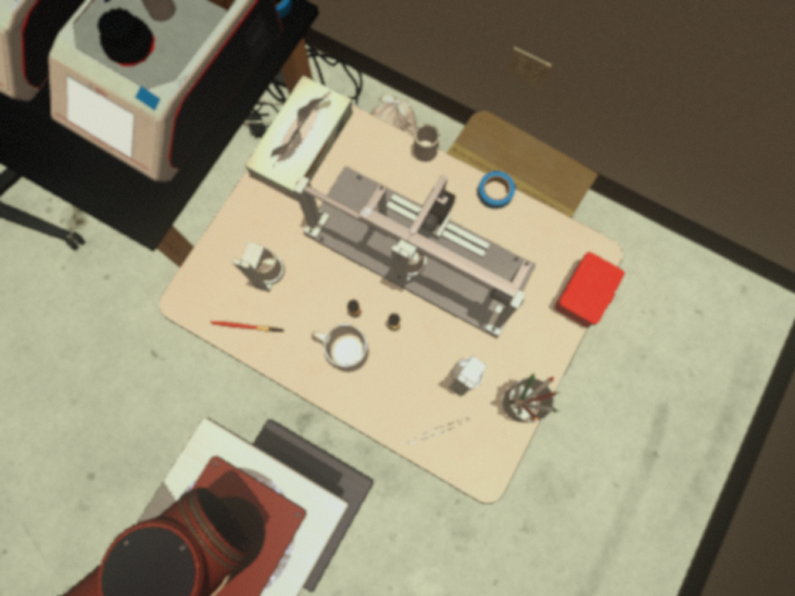

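```bash
cat > h.py <<'E'
from cell import *
import cv2,numpy as np
from scipy.optimize import least_squares
np.set_printoptions(precision=4,suppress=True)
def proj(n,P):
    c=camera_info(n);T=np.linalg.inv(np.array(c["pose"]));K=np.array(c["intrinsics"])
    p=np.atleast_2d(P)@T[:3,:3].T+T[:3,3]; p=p*[1,-1,-1]; q=p@K.T; return q[:,:2]/q[:,2:]
def tf(pose,P):  # pose x,y,yaw[,z]
    c,s=np.cos(pose[2]),np.sin(pose[2]);P=np.atleast_2d(np.array(P,float))
    return np.c_[pose[0]+c*P[:,0]-s*P[:,1],pose[1]+s*P[:,0]+c*P[:,1],P[:,2]+(pose[3] if len(pose)>3 else 0)]
def panel(im,x,y,w,h,z):
    q=cv2.resize(im[y:y+h,x:x+w],None,fx=z,fy=z,interpolation=cv2.INTER_CUBIC)
    for i in range(-x%10,w,10):
        cv2.line(q,(i*z,0),(i*z,6),(255,0,0),1);
        if (x+i)%20==0: cv2.putText(q,str(x+i),(i*z-8,17),0,.35,(255,0,0),1)
    for i in range(-y%10,h,10):
        cv2.line(q,(0,i*z),(6,i*z),(255,0,0),1)
        if (y+i)%20==0: cv2.putText(q,str(y+i),(8,i*z+4),0,.35,(255,0,0),1)
    return q
E
python3 - <<'E'
from h import *
s,t=snapshot("side"),snapshot("top")
np.save("s0.npy",s);np.save("t0.npy",t)
a=panel(s,245,280,70,90,6); b=panel(t,155,160,60,50,6)
o=np.zeros((600,800,3),np.uint8); o[:540,:420]=a; o[:300,430:790]=b
c=panel(t,265,150,60,48,6); o[305:593,430:790]=c
cv2.imwrite("pics/a.png",o[:,:,::-1])
b=panel(t,205,115,175,130,4)
cv2.imwrite("pics/b.png",b[:,:,::-1])
b=panel(s,150,120,140,210,1) if 0 else panel(s,150,120,150,110,5)
cv2.imwrite("pics/c.png",b[:,:,::-1])
E
```

```text
(no output)
```

View pics/a.png

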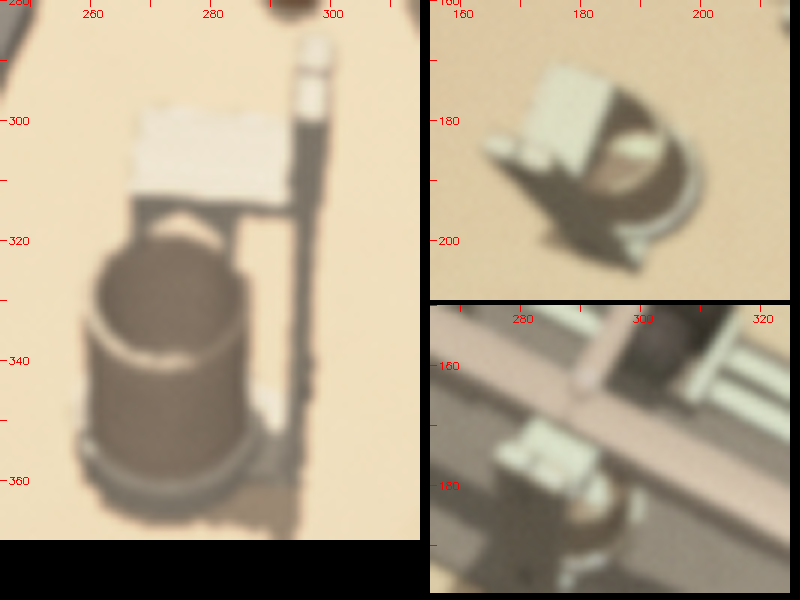

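View pics/b.png

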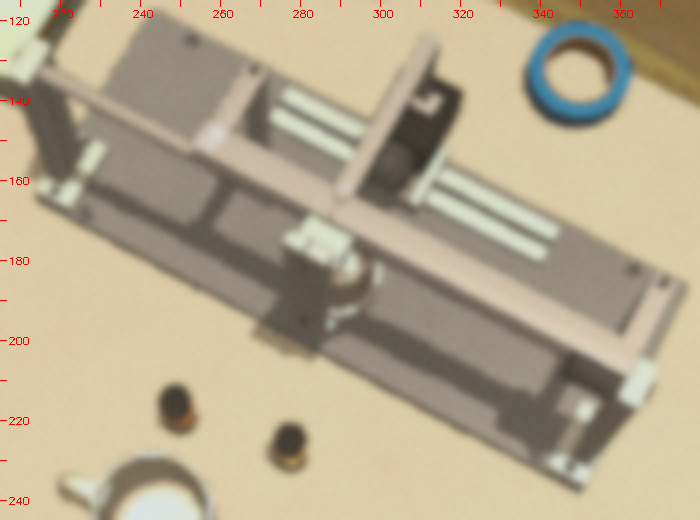

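View pics/c.png

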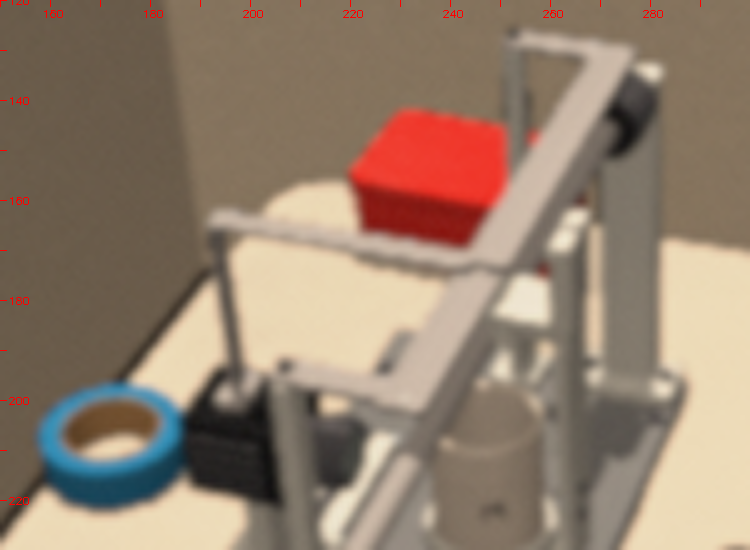

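```bash
cat > fit.py <<'E'
from h import *
mm=1e-3
# fresh
F=[("side",(297,291.7),(-34,0,180)),("top",(168.8,185),(-34,0,180)),
("side",(268,298.5),(15,-15,142)),("side",(267,312.5),(15,15,142)),("side",(293,314.5),(-29,15,142)),
("top",(176.5,171),(15,15,142)),("top",(186,174.5),(15,-15,142)),("top",(180,188.5),(-29,-15,142))]
def rf(p): return np.concatenate([proj(n,tf(p,np.array(P)*mm))[0]-c for n,c,P in F])
r=least_squares(rf,[.5,.25,0],loss="soft_l1");print("fresh",r.x,"\n",rf(r.x).reshape(-1,2)); fr=r.x
R=[("top",(215.5,133),(0,200,194)),("top",(252,153),(-6,90,221)),("top",(259,145),(14,90,221)),
("side",(235.5,203.5),(-6,90,221)),("side",(226,200),(14,90,221)),
("top",(214,165),("f",220)),("top",(350,238),("f",-220)),("top",(376.5,186),("r",-220)),("top",(243,117),("r",220)),
("side",(286.5,194),("f",-220)),("side",(229,326),("f",220)),("side",(154,308),("r",220))]
def rr(p):
    o=[]
    for n,c,P in R:
        if P[0]=="f":P=(p[3],P[1],p[4])
        if P[0]=="r":P=(p[3]+170,P[1],p[4])
        o.append(proj(n,tf(p[:3],np.array(P)*mm))[0]-c)
    return np.concatenate(o)
r=least_squares(rr,[.7,0,0,-85,6],loss="soft_l1",x_scale=[.01,.01,.01,1,1]);print("rack",r.x,"\n",rr(r.x).reshape(-1,2));rk=r.x[:3]
def line(cl,P):
    f=lambda y:np.concatenate([proj(n,tf(rk,np.array([P[0],y[0],P[2]])*mm))[0]-c for n,c in cl])
    q=least_squares(f,[0.]);print(q.x,f(q.x));return q.x[0]
ym=line([("side",(264,166)),("top",(283.5,176))],(-34,0,248))
yp=line([("side",(262,172)),("top",(288,168))],(-8,0,225))
np.savez("fit.npz",fr=fr,rk=rk,ym=ym,yp=yp)
E
cat > ov.py <<'E'
from h import *
def box(x0,x1,y0,y1,z0,z1):
    v=np.array([(x,y,z) for x in(x0,x1) for y in(y0,y1) for z in(z0,z1)],float)
    return [(v[i],v[j]) for i in range(8) for j in range(i) if bin(i^j).count("1")==1]
CAR=box(-39,-29,-15,15,0,180)+box(-29,15,-15,15,142,142.1)
def draw(q,n,pose,segs,x,y,z,col):
    for a,b in segs:
        p=(proj(n,tf(pose,np.array([a,b])*1e-3))-[x,y]+.5)*z
        cv2.line(q,*[tuple(int(round(k)) for k in u) for u in p],col,1,cv2.LINE_AA)
E
python3 fit.py
python3 - <<'E'
from ov import *
f=np.load("fit.npz");s,t=np.load("s0.npy"),np.load("t0.npy")
rk=f["rk"];me=tf(rk,[0,f["ym"]*1e-3,0])[0];me=[me[0],me[1],rk[2],.068]
o=np.zeros((600,800,3),np.uint8)
def do(n,im,x,y,w,h,z,ox,oy):
    q=panel(im,x,y,w,h,z)
    draw(q,n,f["fr"],CAR,x,y,z,(0,0,255));draw(q,n,me,CAR,x,y,z,(0,200,0))
    draw(q,n,rk,box(-6,14,-200,90,221,221.1)+[((0,200,194),(0,-200,194))]+box(-15,15,200,215,0,204)+box(-15,15,-215,-200,0,204),x,y,z,(255,0,255))
    yp=float(f["yp"]);draw(q,n,rk,[((-8,yp,225),(60,yp,225))],x,y,z,(255,255,0))
    o[oy:oy+q.shape[0],ox:ox+q.shape[1]]=q
do("side",s,185,125,105,148,4,0,0)
do("top",t,205,115,170,105,2,430,0) 
do("side",s,255,280,50,90,4,430,220)
do("top",t,270,155,36,40,4,640,220)
do("top",t,155,160,40,46,4,640,400)
cv2.imwrite("pics/ov.png",o[:,:,::-1])
E
```

```text
fresh [0.4461 0.2024 0.2078] 
 [[ 0.7393  0.103 ]
 [ 0.3    -1.1969]
 [ 0.7523 -1.2235]
 [-0.1123 -0.854 ]
 [ 0.4532 -0.8314]
 [-2.2581 -2.2695]
 [-0.6292 -2.3097]
 [-0.8578 -0.3465]]
rack [  0.5793  -0.0375   0.0162 -29.7618   9.2983] 
 [[-0.0864  0.0583]
 [ 0.597  -1.5698]
 [-2.2352 -0.5297]
 [ 0.7817 -2.317 ]
 [ 0.3566 -0.6611]
 [-0.8398 -0.4653]
 [ 1.1623 -0.1535]
 [ 1.5945 -0.307 ]
 [-0.1402 -0.6105]
 [ 1.8729  1.3602]
 [ 1.8265  1.3301]
 [-1.0643 -0.432 ]]
[-4.3862] [ 1.1139 -1.2762 -1.4272  0.2204]
[-8.995] [-8.1812 -1.0866  1.1023  2.8184]
```

View pics/ov.png

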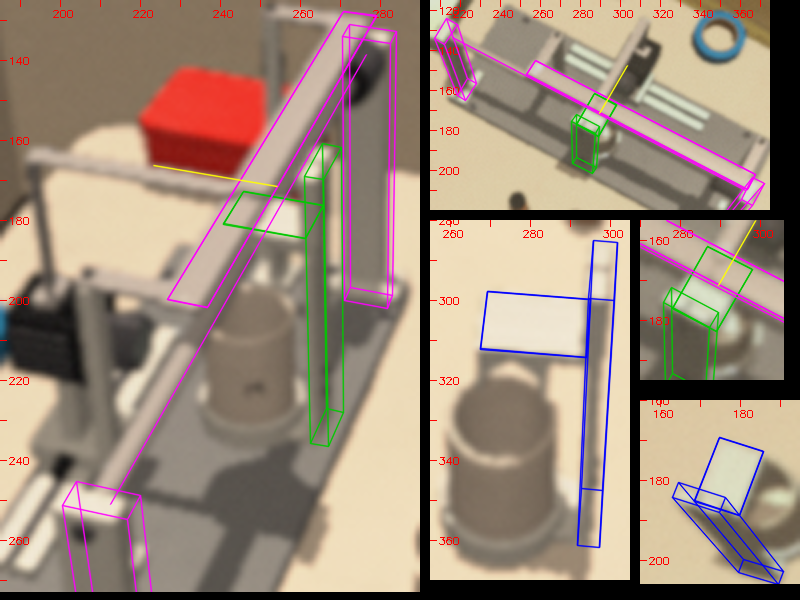

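```bash
cat > plan.py <<'E'
from h import *
from scipy.spatial.transform import Rotation as Ro
import sys
f=np.load("fit.npz");rk=f["rk"]
def go(xyz,yaw):
    s=observe();R=Ro.from_rotvec(s["eef_rot"])
    c,n=np.cos(yaw),np.sin(yaw)
    T=Ro.from_matrix(np.array([[-c,-n,0],[-n,c,0],[0,0,-1]]).T)
    d=np.array(xyz)-s["tool_pos"]
    print("t %.2f"%s["t"],"pos",s["tool_pos"],"F",s["force"],"gap %.4f grip %.1f"%(s["finger_gap"],s["grip_force"]))
    print(" turn first (units)",(R.inv()*T).as_rotvec()/np.radians(5)," then shift units",T.inv().apply(d)/.03," | shift units now",R.inv().apply(d)/.03)
def rack(x,y,z): return tf(rk,np.array([x,y,z])*1e-3)[0]
def pt(kind,dz=0):
    if kind=="m": return rack(-34,float(f["ym"]),234-19+dz),rk[2]
    if kind=="f": return tf(f["fr"],np.array([-34,0,166-19+dz])*1e-3)[0],f["fr"][2]
E
python3 -c "
from plan import *
for k in 'mf': print(pt(k)); go(*pt(k,70))
print(tf([0,0,0],[0,0,0]))"
```

```text
(array([ 0.5454, -0.0424,  0.215 ]), np.float64(0.01621058594853485))
t 0.20 pos [0.1404 0.6086 0.2218] F [-0.2416  0.2072 -0.7273] gap 0.0870 grip 0.0
 turn first (units) [-0.0138 -0.0034 -2.7843]  then shift units [-13.1463 -21.9172  -2.1056]  | shift units now [-18.0329 -18.1131  -2.086 ]
(array([0.4128, 0.1954, 0.147 ]), np.float64(0.2078230709997665))
t 0.20 pos [0.1404 0.6086 0.2218] F [-0.2416  0.2072 -0.7273] gap 0.0870 grip 0.0
 turn first (units) [-0.0135 -0.0047 -4.98  ]  then shift units [ -6.0417 -15.3526   0.161 ]  | shift units now [-11.9441 -11.3815   0.1733]
[[0. 0. 0.]]
```

```bash
for i in 1; do :; done
python3 -m jog '[[[0,0,-1,0,0,0],[-0.5,-0.5,-1,0,0,0],[-1,-1,0,0,0,0],[-1,-1,0,0,0,0],[-1,-1,0,0,0,0]]]' 1
python3 -m jog '[[[-1,-1,0,0,0,0],[-1,-1,0,0,0,0],[-1,-1,0,0,0,0],[-1,-1,0,0,0,0],[-1,-1,0,0,0,0]]]'
python3 -m jog '[[[-1,-1,0,0,0,0],[-1,-1,0,0,0,0],[-1,-1,0,0,0,0],[-1,-1,0,0,0,0],[-1,-1,0,0,0,0]]]'
python3 -m jog '[[[-1,-1,0,0,0,0],[-1,-1,0,0,0,0],[0,0,0,0,0,-1],[0,0,0,0,0,-1],[0,0,0,0,0,-0.8]]]'
python3 -c "
from plan import *
go(*pt('m',70))"
```

```text
t: 0.7
tool_pos: [0.2197, 0.4818, 0.2826]
eef_rot: [0.354, 3.121, 0.0]
force: [1.2, -0.2, -0.5]
finger_gap: 0.087
grip_force: 0.0
t: 1.2
tool_pos: [0.3321, 0.3016, 0.2826]
eef_rot: [0.355, 3.121, 0.0]
force: [1.2, 0.0, 1.2]
finger_gap: 0.087
grip_force: 0.0
t: 1.7
tool_pos: [0.4447, 0.1217, 0.2826]
eef_rot: [0.356, 3.121, 0.0]
force: [0.2, -0.6, -0.2]
finger_gap: 0.0873
grip_force: 0.0
t: 2.2
tool_pos: [0.4891, 0.0507, 0.2822]
eef_rot: [0.031, -3.141, -0.0]
force: [0.1, -0.3, -0.8]
finger_gap: 0.0871
grip_force: 0.0
t 2.20 pos [0.4891 0.0507 0.2822] F [ 0.099  -0.3428 -0.7933] gap 0.0871 grip 0.0
 turn first (units) [ 0.0011 -0.0085  0.0391]  then shift units [-1.8275 -3.1348 -0.094 ]  | shift units now [-1.8167 -3.141  -0.0957]
```

```bash
python3 -m jog '[[[-0.6,-1,0,0,0,0],[-0.6,-1,0,0,0,0],[-0.6,-1,0,0,0,0],[0,-0.14,0,0,0,0],[0,0,0,0,0,0]]]'
python3 - <<'E'
from ov import *
import plan
plan.go(*plan.pt("m",3))
s,t=snapshot("side"),snapshot("top")
np.save("s1.npy",s);np.save("t1.npy",t)
o=np.zeros((600,800,3),np.uint8)
a=panel(s,215,90,100,150,4);o[:600,:400]=a
b=panel(t,230,120,98,75,4);o[:300,404:796]=b
b=panel(np.load("t0.npy"),265,150,49,37,8);o[302:598,404:796]=b
cv2.imwrite("pics/d.png",o[:,:,::-1])
E
```

```text
t: 2.7
tool_pos: [0.5445, -0.0425, 0.282]
eef_rot: [0.025, -3.14, -0.001]
force: [0.8, 0.1, 0.0]
finger_gap: 0.0867
grip_force: 0.0
t 2.70 pos [ 0.5445 -0.0425  0.282 ] F [0.83   0.1288 0.0041] gap 0.0867 grip 0.0
 turn first (units) [ 0.0061 -0.015  -0.0051]  then shift units [-0.0309  0.0032  2.1331]  | shift units now [-0.0337  0.0021  2.133 ]
```

View pics/d.png

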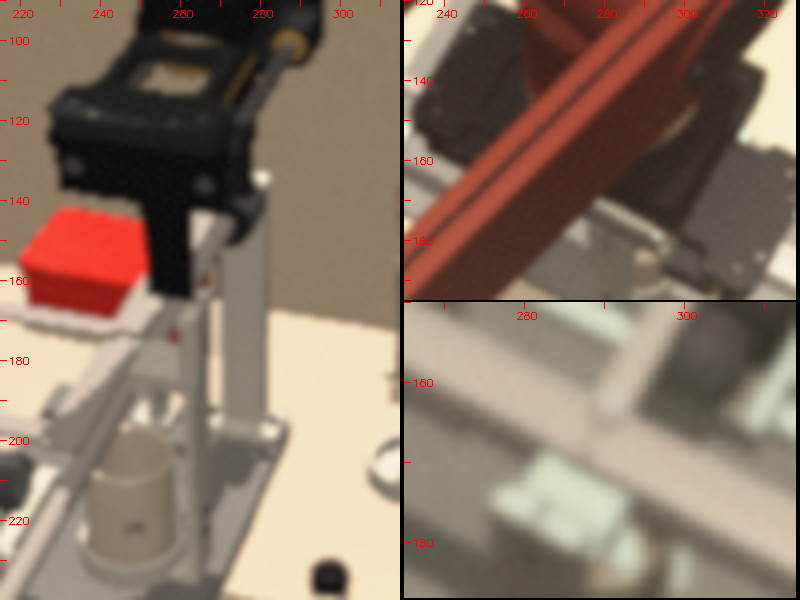

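```bash
python3 -c "
from h import *
p=np.array([.5445,-.0425,.282])
for d in [(0,.0435,0),(-.0095,.0585,0),(.0095,.0585,0)]: print(proj('side',p+d))"
python3 -m jog '[[[0,0,1,0,0,0],[0,0,0.6,0,0,0],[0,0,0.3,0,0,0],[0,0,0.2,0,0,0],[0,0,0,0,0,0]]]'
```

```text
[[258.0676 161.9831]]
[[260.3135 167.1403]]
[[250.5732 165.4294]]
t: 3.3
tool_pos: [0.5444, -0.0413, 0.2194]
eef_rot: [0.029, -3.141, -0.0]
force: [0.1, 0.3, 0.0]
finger_gap: 0.0872
grip_force: 0.0
```

```bash
python3 -m jog '[[[0,0,0.05,0,0,0],[0,0,0,0,0,0],[0,0,0,0,0,0],[0,0,0,0,0,0],[0,0,0,0,0,0]]]' 0.2 10
python3 -m jog '[[[0,0,0,0,0,0],[0,0,0,0,0,0],[0,0,0,0,0,0]]]'
python3 - <<'E'
from ov import *
s=snapshot("side");np.save("s2.npy",s)
cv2.imwrite("pics/e.png",panel(s,215,110,100,100,6)[:,:,::-1])
E
```

```text
t: 3.8
tool_pos: [0.5449, -0.042, 0.2183]
eef_rot: [-0.027, 3.141, -0.0]
force: [-0.0, 0.2, 0.8]
finger_gap: 0.0551
grip_force: 0.0
t: 4.1
tool_pos: [0.5446, -0.0417, 0.218]
eef_rot: [0.027, -3.141, -0.001]
force: [-3.9, 5.9, 3.6]
finger_gap: 0.0314
grip_force: 3.1
```

View pics/e.png

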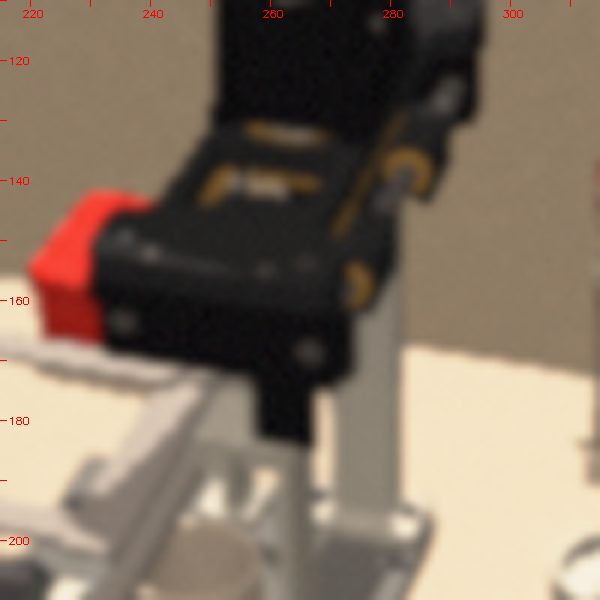

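```bash
python3 -m jog '[[[0,0,0,0,0,0],[0,-0.2,0,0,0,0],[0,-0.4,0,0,0,0],[0,-0.4,0,0,0,0]]]'
python3 -c "
from plan import *
go(rack(-34,-150,218),rk[2])"
```

```text
t: 4.55
tool_pos: [0.5432, -0.0679, 0.2178]
eef_rot: [0.031, -3.136, -0.012]
force: [-10.5, 19.3, 10.0]
finger_gap: 0.0339
grip_force: 10.7
t 4.55 pos [ 0.5432 -0.0679  0.2178] F [-10.5397  19.2684  10.0379] gap 0.0339 grip 10.7
 turn first (units) [ 0.0907 -0.0578  0.0413]  then shift units [-0.0871 -4.0059 -0.0066]  | shift units now [-0.0726 -4.006  -0.0387]
```

Run:
```python
from ov import *
print({k:observe()[k] for k in("force","wrist_torque","grip_force","finger_gap")})
s=snapshot("side");np.save("s3.npy",s);t=snapshot("top")
o=np.zeros((600,800,3),np.uint8);o[:600,:500]=panel(s,225,110,100,120,5);o[:300,500:]=panel(t,255,130,75,75,4)
cv2.imwrite("pics/f.png",o[:,:,::-1])
```

```text
{'force': array([-10.5397,  19.2684,  10.0379]), 'wrist_torque': array([3.7863, 1.968 , 0.2718]), 'grip_force': 10.722353771561757, 'finger_gap': 0.0338698893846157}
```

View pics/f.png

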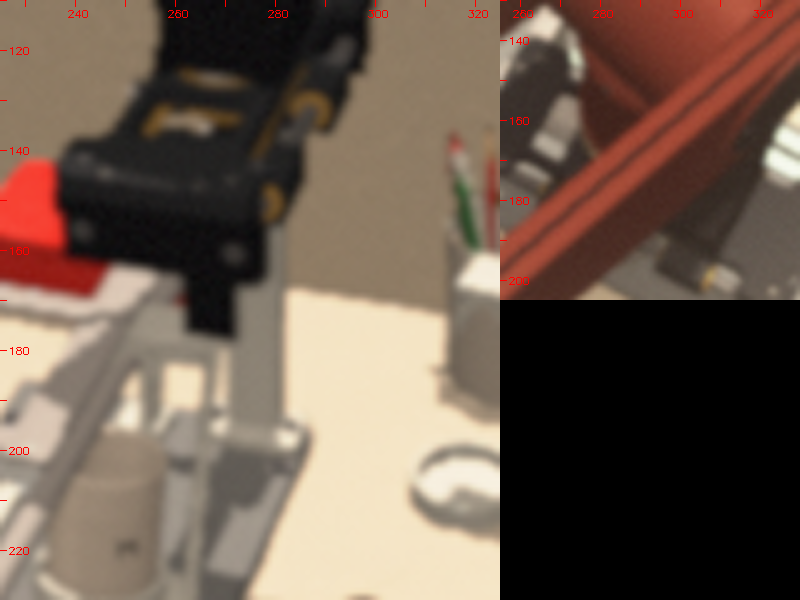

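```bash
python3 -m jog '[[[0,0,0,0,0,0],[0,0,0,0,0,0],[0,0,0.1,0,0,0],[0,0,0,0,0,0],[0,0,0,0,0,0]]]' 0.6
python3 -m jog '[[[0,0,0,0,0,0],[0,0,0,0,0,0],[0,0,0,0,0,0]]]'
python3 - <<'E'
from ov import *
import plan
plan.go(plan.rack(-34,-150,216),plan.rk[2])
s=snapshot("side");np.save("s4.npy",s);t=snapshot("top")
o=np.zeros((600,800,3),np.uint8);o[:600,:500]=panel(s,225,130,100,120,5);o[:300,500:]=panel(t,255,130,75,75,4)
cv2.imwrite("pics/g.png",o[:,:,::-1])
E
```

```text
t: 5.15
tool_pos: [0.5453, -0.0722, 0.2148]
eef_rot: [-0.027, 3.141, -0.001]
force: [0.3, -0.5, 0.0]
finger_gap: 0.0518
grip_force: 0.2
t: 5.45
tool_pos: [0.5453, -0.072, 0.2151]
eef_rot: [-0.027, 3.141, -0.0]
force: [0.5, 0.6, -1.4]
finger_gap: 0.0518
grip_force: 0.2
t 5.45 pos [ 0.5453 -0.072   0.2151] F [ 0.4835  0.6363 -1.3809] gap 0.0518 grip 0.2
 turn first (units) [-0.0012  0.0022  0.0139]  then shift units [-0.0186 -3.8679 -0.0304]  | shift units now [-0.0139 -3.8679 -0.03  ]
```

View pics/g.png

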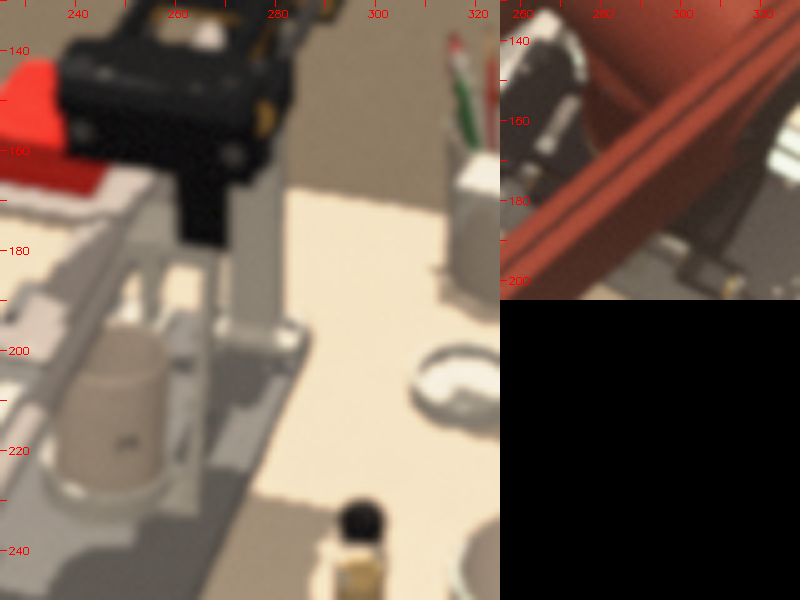

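```bash
python3 -m jog '[[[0,0,0,0,0,0],[0,0,0,0,0,0],[0,0,0,0,0,0],[0,0,0,0,0,0],[0,0,0,0,0,0]]]' 0.2 50
python3 -m jog '[[[0,0,0,0,0,0],[0,0,-0.05,0,0,0],[0,0,0,0,0,0]]]'
```

```text
t: 6.05
tool_pos: [0.5435, -0.0691, 0.2149]
eef_rot: [0.03, -3.137, -0.007]
force: [-6.8, 9.0, 5.8]
finger_gap: 0.0307
grip_force: 47.1
t: 6.35
tool_pos: [0.5446, -0.0709, 0.2164]
eef_rot: [0.029, -3.14, -0.002]
force: [-3.1, 4.8, 0.5]
finger_gap: 0.0307
grip_force: 47.0
```

```bash
python3 -m jog '[[[0,-0.1,0,0,0,0],[0,-0.2,0,0,0,0],[0,-0.2,0,0,0,0]]]'
```

```text
t: 6.65
tool_pos: [0.5445, -0.0857, 0.2161]
eef_rot: [0.029, -3.139, -0.004]
force: [-3.0, 6.1, 1.5]
finger_gap: 0.0311
grip_force: 47.1
```

```bash
python3 -m jog '[[[0,0,-0.06,0,0,0],[0,0,0,0,0,0]]]'
python3 -m jog '[[[0,-0.2,0,0,0,0],[0,-0.3,0,0,0,0],[0,-0.3,0,0,0,0]]]'
```

```text
t: 6.85
tool_pos: [0.5455, -0.0874, 0.2181]
eef_rot: [0.027, -3.141, 0.001]
force: [0.6, 0.2, -3.3]
finger_gap: 0.0309
grip_force: 47.4
t: 7.15
tool_pos: [0.5459, -0.1118, 0.2181]
eef_rot: [0.028, -3.141, 0.001]
force: [0.3, -0.2, -3.2]
finger_gap: 0.0307
grip_force: 47.3
```

```bash
python3 -m jog '[[[0,-0.4,0,0,0,0],[0,-0.6,0,0,0,0],[0,-0.6,0,0,0,0],[0,-0.4,0,0,0,0],[0,-0.2,0,0,0,0]]]'
python3 -m jog '[[[0,-0.1,0,0,0,0],[0,-0.1,0,0,0,0]]]'
python3 -m jog '[[[0,-0.07,0,0,0,0],[0,-0.07,0,0,0,0]]]'
```

```text
t: 7.65
tool_pos: [0.547, -0.1788, 0.2183]
eef_rot: [-0.025, 3.141, -0.0]
force: [0.5, 2.0, -3.4]
finger_gap: 0.0305
grip_force: 48.2
t: 7.85
tool_pos: [0.5471, -0.1828, 0.2183]
eef_rot: [0.027, -3.141, -0.001]
force: [0.2, 1.7, -3.4]
finger_gap: 0.0302
grip_force: 48.2
t: 8.05
tool_pos: [0.5473, -0.1867, 0.2184]
eef_rot: [0.029, -3.141, -0.0]
force: [0.1, 2.0, -3.5]
finger_gap: 0.0304
grip_force: 48.2
```

```bash
python3 -m jog '[[[0,-0.07,0,0,0,0],[0,0,0,0,0,0]]]'
python3 -m jog '[[[0,-0.07,0,0,0,0],[0,0,0,0,0,0]]]'
python3 -m jog '[[[0,-0.07,0,0,0,0],[0,0,0,0,0,0]]]'
```

```text
t: 8.25
tool_pos: [0.5473, -0.1893, 0.2184]
eef_rot: [-0.028, 3.141, -0.001]
force: [0.5, 0.6, -2.2]
finger_gap: 0.0305
grip_force: 48.2
t: 8.45
tool_pos: [0.5473, -0.1915, 0.2184]
eef_rot: [-0.028, 3.141, -0.0]
force: [-0.7, 1.1, -3.4]
finger_gap: 0.0303
grip_force: 48.2
t: 8.65
tool_pos: [0.5472, -0.1926, 0.2181]
eef_rot: [0.028, -3.141, -0.003]
force: [-0.7, 5.5, -2.7]
finger_gap: 0.0303
grip_force: 48.2
```

```bash
python3 -m jog '[[[0,-0.07,0,0,0,0],[0,0,0.06,0,0,0],[0,0,0,0,0,0]]]'
python3 -m jog '[[[0,0,0,0,0,0],[0,0,0,0,0,0],[0,0,0,0,0,0],[0,0,0,0,0,0]]]' 0.65
python3 -c "
from plan import *
go(rack(-34,-150,216),rk[2])"
```

```text
t: 8.95
tool_pos: [0.5466, -0.1934, 0.2172]
eef_rot: [0.029, -3.139, -0.006]
force: [-6.4, 10.1, 4.2]
finger_gap: 0.0303
grip_force: 48.5
t: 9.35
tool_pos: [0.5479, -0.1962, 0.2172]
eef_rot: [-0.027, 3.14, -0.002]
force: [-0.9, 0.6, -0.6]
finger_gap: 0.0529
grip_force: 0.2
t 9.35 pos [ 0.5479 -0.1962  0.2172] F [-0.8634  0.6284 -0.6436] gap 0.0529 grip 0.2
 turn first (units) [-0.0163  0.0175  0.0115]  then shift units [0.0013 0.2728 0.0397]  | shift units now [0.0011 0.2728 0.0393]
```

```bash
python3 -m jog '[[[0,-0.12,0,0,0,0],[0,-0.12,0,0,0,0],[0,0,0,0,0,0]]]'
python3 -m jog '[[[0,-0.04,0,0,0,0],[0,0,0,0,0,0]]]'
python3 -m jog '[[[0,-0.04,0,0,0,0],[0,0,0,0,0,0]]]'
python3 -m jog '[[[0,-0.04,0,0,0,0],[0,0,0,0,0,0]]]'
```

```text
t: 9.65
tool_pos: [0.547, -0.2024, 0.2165]
eef_rot: [0.028, -3.14, -0.002]
force: [-2.4, 4.3, 2.3]
finger_gap: 0.0564
grip_force: 2.3
t: 9.85
tool_pos: [0.5469, -0.203, 0.2165]
eef_rot: [0.028, -3.14, -0.004]
force: [-4.0, 5.9, 2.9]
finger_gap: 0.0566
grip_force: 3.1
t: 10.05
tool_pos: [0.5466, -0.2037, 0.2164]
eef_rot: [0.028, -3.139, -0.005]
force: [-5.0, 7.4, 4.9]
finger_gap: 0.0565
grip_force: 3.9
t: 10.25
tool_pos: [0.5463, -0.2043, 0.2164]
eef_rot: [0.029, -3.138, -0.007]
force: [-6.5, 8.9, 4.9]
finger_gap: 0.0564
grip_force: 4.8
```

```bash
python3 -m jog '[[[0,0.35,0,0,0,0],[0,0,-0.7,0,0,0],[0,0,-0.8,0,0,0],[0,1,-0.4,0,0,0],[0,1,0,0,0,0]]]' 
python3 -m jog '[[[0,0,0,0,0,0],[0,0,0.5,0,0,0],[0,0,0.7,0,0,0],[0,0,0.8,0,0,0],[0,0,0.7,0,0,0]]]' 0 20
python3 -m jog '[[[0,0,0,0,0,0],[0,0,0,0,0,0],[0,0,0,0,0,0]]]'
```

```text
t: 10.75
tool_pos: [0.5479, -0.1367, 0.2765]
eef_rot: [-0.024, 3.136, -0.005]
force: [0.0, 0.1, 0.6]
finger_gap: 0.0568
grip_force: 0.0
t: 11.25
tool_pos: [0.5455, -0.1368, 0.1897]
eef_rot: [0.026, -3.14, 0.0]
force: [0.5, 0.7, 0.9]
finger_gap: 0.0243
grip_force: 0.0
t: 11.55
tool_pos: [0.547, -0.1366, 0.1935]
eef_rot: [-0.027, 3.14, -0.001]
force: [-0.5, -0.1, -0.1]
finger_gap: 0.0031
grip_force: 0.0
```

```bash
python3 -m jog '[[[0,-0.3,0.1,0,0,0],[0,-0.3,0,0,0,0],[0,-0.1,0,0,0,0],[0,0,0,0,0,0]]]'
python3 -m jog '[[[0,-0.08,0,0,0,0],[0,0,0,0,0,0]]]'
python3 -m jog '[[[0,-0.08,0,0,0,0],[0,0,0,0,0,0]]]'
python3 -m jog '[[[0,-0.08,0,0,0,0],[0,0,0,0,0,0]]]'
python3 -m jog '[[[0,-0.08,0,0,0,0],[0,0,0,0,0,0]]]'
python3 -m jog '[[[0,-0.08,0,0,0,0],[0,0,0,0,0,0]]]'
```

```text
t: 11.95
tool_pos: [0.5468, -0.1576, 0.1899]
eef_rot: [-0.026, 3.141, -0.0]
force: [-0.3, 0.5, 0.4]
finger_gap: 0.0007
grip_force: 0.6
t: 12.15
tool_pos: [0.5468, -0.1592, 0.1897]
eef_rot: [-0.028, 3.141, 0.0]
force: [-1.1, 2.6, 0.4]
finger_gap: 0.0009
grip_force: 1.2
t: 12.35
tool_pos: [0.5468, -0.1616, 0.1896]
eef_rot: [-0.028, 3.141, -0.0]
force: [-0.8, 2.6, 2.2]
finger_gap: 0.0006
grip_force: 1.4
t: 12.55
tool_pos: [0.5464, -0.1627, 0.1895]
eef_rot: [0.028, -3.14, -0.004]
force: [-4.2, 7.5, 4.6]
finger_gap: 0.0005
grip_force: 3.9
t: 12.75
tool_pos: [0.5462, -0.1634, 0.1894]
eef_rot: [0.029, -3.139, -0.009]
force: [-4.5, 12.3, 5.9]
finger_gap: 0.0005
grip_force: 6.9
t: 12.95
tool_pos: [0.5458, -0.1642, 0.1893]
eef_rot: [0.03, -3.138, -0.013]
force: [-7.2, 17.6, 8.2]
finger_gap: 0.0006
grip_force: 9.8
```

```bash
python3 -m jog '[[[0,0.15,0,0,0,0],[0,0.3,0,0,0,0],[0,0.3,-1,0,0,0],[0.5,0.5,-1,0,0,0],[0.6,1,-0.5,0,0,0]]]' 1
python3 -m jog '[[[0.5,1,0,0,0,0.8],[0.5,1,0,0,0,0.8],[0.5,1,0,0,0,0.6],[0.5,1,0,0,0,0],[0.5,1,0,0,0,0]]]'
python3 -m jog '[[[0.5,1,0,0,0,0],[0.3,1,0,0,0,0],[0.2,1,0,0,0,0],[0,0,0,0,0,0],[0,0,0,0,0,0]]]'
python3 -c "
from plan import *
go(*pt('f',6))"
```

```text
t: 13.45
tool_pos: [0.5139, -0.1034, 0.2672]
eef_rot: [-0.024, 3.137, -0.005]
force: [0.7, 0.2, 0.4]
finger_gap: 0.0327
grip_force: 0.0
t: 13.95
tool_pos: [0.4533, 0.0552, 0.2647]
eef_rot: [0.275, 3.128, -0.001]
force: [1.3, 0.6, -0.1]
finger_gap: 0.0724
grip_force: 0.0
t: 14.45
tool_pos: [0.4397, 0.1484, 0.2645]
eef_rot: [0.271, 3.129, -0.001]
force: [-0.5, 1.1, -0.1]
finger_gap: 0.087
grip_force: 0.0
t 14.45 pos [0.4397 0.1484 0.2645] F [-0.463   1.0825 -0.122 ] gap 0.0870 grip 0.0
 turn first (units) [-0.0103  0.0072 -4.3611]  then shift units [0.5545 1.7158 3.7155]  | shift units now [1.1551 1.3898 3.7135]
```

```bash
python3 -m jog '[[[0,0,0,0,0,-1],[0,0,0,0,0,-1],[0,0,0,0,0,-1],[0,0,0,0,0,-1],[0,0,0,0,0,-0.36]]]' 1
python3 -m jog '[[[0.27,0.8,0,0,0,0],[0.28,0.9,0,0,0,0],[0,0,0,0,0,0]]]'
python3 -c "
from plan import *
go(*pt('f',3))"
```

```text
t: 14.95
tool_pos: [0.44, 0.1468, 0.2645]
eef_rot: [-0.325, 3.124, -0.001]
force: [-0.6, 0.3, 0.3]
finger_gap: 0.0871
grip_force: 0.0
t: 15.25
tool_pos: [0.4123, 0.1954, 0.2645]
eef_rot: [-0.324, 3.125, 0.001]
force: [0.3, -0.6, -0.1]
finger_gap: 0.0872
grip_force: 0.0
t 15.25 pos [0.4123 0.1954 0.2645] F [ 0.2844 -0.5658 -0.0875] gap 0.0872 grip 0.0
 turn first (units) [ 0.0045  0.0009 -0.0145]  then shift units [-0.0139 -0.0047  3.8171]  | shift units now [-0.0136 -0.0062  3.8171]
```

```bash
python3 -m jog '[[[0,0,1,0,0,0],[0,0,1,0,0,0],[0,0,0.8,0,0,0],[0,0,0.6,0,0,0],[0,0,0.4,0,0,0]]]'
python3 -m jog '[[[0,0,0,0,0,0],[0,0,0,0,0,0],[0,0,0,0,0,0],[0,0,0,0,0,0],[0,0,0,0,0,0]]]' 0.2 10
python3 -m jog '[[[0,0,0,0,0,0],[0,0,0,0,0,0],[0,0,0,0,0,0],[0,0,0,0,0,0]]]'
```

```text
t: 15.75
tool_pos: [0.4128, 0.1933, 0.1489]
eef_rot: [0.321, -3.124, 0.002]
force: [0.3, 0.2, 0.1]
finger_gap: 0.0868
grip_force: 0.0
t: 16.25
tool_pos: [0.4135, 0.195, 0.1513]
eef_rot: [-0.323, 3.123, 0.0]
force: [0.4, 0.1, 0.9]
finger_gap: 0.055
grip_force: 0.0
t: 16.65
tool_pos: [0.4129, 0.195, 0.1506]
eef_rot: [-0.323, 3.125, 0.0]
force: [-0.1, 0.3, 1.2]
finger_gap: 0.0297
grip_force: 10.0
```

```bash
python3 -m jog '[[[0,0,0,0,0,0],[0,0,0,0,0,0],[0,0,0,0,0,0]]]' 0.2 60
python3 -m jog '[[[0,0,-0.1,0,0,0],[0,0,-0.3,0,0,0],[0,0,-0.5,0,0,0],[0,0,-0.5,0,0,0]]]'
python3 -c "
from plan import *
go(rack(-34-90,145,234-19+3+30),rk[2])"
```

```text
t: 16.95
tool_pos: [0.4129, 0.195, 0.1506]
eef_rot: [0.323, -3.125, -0.0]
force: [0.1, 0.3, 0.7]
finger_gap: 0.0292
grip_force: 60.0
t: 17.35
tool_pos: [0.4124, 0.1946, 0.1928]
eef_rot: [0.323, -3.123, 0.001]
force: [0.0, -0.4, -3.5]
finger_gap: 0.0288
grip_force: 60.0
t 17.35 pos [0.4124 0.1946 0.1928] F [ 0.0218 -0.4476 -3.5189] gap 0.0288 grip 60.0
 turn first (units) [-0.005  -0.0182  2.1751]  then shift units [-1.3051 -2.9927 -1.8402]  | shift units now [-0.714  -3.1857 -1.8404]
```

```bash
python3 -m jog '[[[0,0,-0.5,0,0,0],[0,0,-0.6,0,0,0],[0,0,-0.5,0,0,0],[0,0,-0.25,0,0,0.2],[0,0,0,0,0,0.6]]]'
python3 -m jog '[[[0,0,0,0,0,0.6],[0,-0.3,0,0,0,0.6],[-0.3,-0.6,0,0,0,0.18],[-0.3,-0.7,0,0,0,0],[-0.3,-0.6,0,0,0,0]]]'
python3 -m jog '[[[-0.2,-0.5,0,0,0,0],[-0.1,-0.2,0,0,0,0],[0,0,0,0,0,0]]]'
python3 -c "
from plan import *
go(rack(-34-90,145,234-19+3.5+30),rk[2]);go(rack(-34,145,234-19+3.5+30),rk[2])"
```

```text
t: 17.85
tool_pos: [0.4136, 0.1951, 0.2496]
eef_rot: [-0.211, 3.132, 0.001]
force: [0.9, 0.2, -3.3]
finger_gap: 0.0297
grip_force: 60.0
t: 18.35
tool_pos: [0.4418, 0.1287, 0.2477]
eef_rot: [0.024, -3.141, 0.001]
force: [0.7, -0.2, -4.2]
finger_gap: 0.0292
grip_force: 60.0
t: 18.65
tool_pos: [0.4512, 0.1081, 0.2477]
eef_rot: [0.022, -3.141, 0.0]
force: [-0.6, -0.1, -5.1]
finger_gap: 0.0297
grip_force: 60.0
t 18.65 pos [0.4512 0.1081 0.2477] F [-0.5743 -0.0781 -5.1151] gap 0.0297 grip 60.0
 turn first (units) [ 0.     -0.0085 -0.0259]  then shift units [-0.0568 -0.0884 -0.0254]  | shift units now [-0.057  -0.0883 -0.0255]
t 18.65 pos [0.4512 0.1081 0.2477] F [-0.5743 -0.0781 -5.1151] gap 0.0297 grip 60.0
 turn first (units) [ 0.     -0.0085 -0.0259]  then shift units [-3.0568 -0.0884 -0.0254]  | shift units now [-3.057  -0.0815 -0.0277]
```

```bash
python3 -m jog '[[[-0.3,-0.08,-0.03,0,0,0],[-0.6,0,0,0,0,0],[-0.7,0,0,0,0,0],[-0.7,0,0,0,0,0],[-0.5,0,0,0,0,0]]]'
python3 -m jog '[[[-0.26,0,0,0,0,0],[0,0,0.2,0,0,0],[0,0,0.2,0,0,0],[0,0,0,0,0,0]]]'
python3 -m jog '[[[0,0,0.15,0,0,0],[0,0,0,0,0,0]]]'
```

```text
t: 19.15
tool_pos: [0.5367, 0.1084, 0.2488]
eef_rot: [-0.026, 3.141, 0.0]
force: [-0.3, -0.8, -4.1]
finger_gap: 0.0298
grip_force: 60.0
t: 19.55
tool_pos: [0.5414, 0.1079, 0.2352]
eef_rot: [0.025, -3.138, 0.0]
force: [-0.4, 0.9, -4.2]
finger_gap: 0.0288
grip_force: 60.0
t: 19.75
tool_pos: [0.5424, 0.1077, 0.2319]
eef_rot: [0.025, -3.141, 0.0]
force: [-0.3, 0.7, -4.6]
finger_gap: 0.0293
grip_force: 60.0
```

```bash
python3 -m jog '[[[0,0,0.15,0,0,0],[0,0,0,0,0,0]]]'
python3 -m jog '[[[0,0,0.1,0,0,0],[0,0,0,0,0,0]]]'
python3 -m jog '[[[0,0,0.07,0,0,0],[0,0,0,0,0,0]]]'
```

```text
t: 19.95
tool_pos: [0.5426, 0.1076, 0.2274]
eef_rot: [0.025, -3.141, 0.0]
force: [0.3, -1.2, -3.4]
finger_gap: 0.0293
grip_force: 60.0
t: 20.15
tool_pos: [0.5428, 0.1077, 0.2245]
eef_rot: [0.025, -3.141, 0.0]
force: [-0.2, -0.2, -4.6]
finger_gap: 0.0293
grip_force: 60.0
t: 20.35
tool_pos: [0.5429, 0.1077, 0.2225]
eef_rot: [0.025, -3.141, 0.0]
force: [-1.1, -0.0, -4.5]
finger_gap: 0.0297
grip_force: 60.0
```

```bash
python3 -m jog '[[[0,0,0.05,0,0,0],[0,0,0,0,0,0]]]'
python3 -m jog '[[[0,0,0.05,0,0,0],[0,0,0,0,0,0]]]'
python3 -m jog '[[[0,0,0.05,0,0,0],[0,0,0,0,0,0]]]'
```

```text
t: 20.55
tool_pos: [0.5431, 0.1077, 0.2213]
eef_rot: [-0.025, 3.141, -0.0]
force: [0.4, 0.2, -4.5]
finger_gap: 0.0295
grip_force: 60.0
t: 20.75
tool_pos: [0.5437, 0.1077, 0.2203]
eef_rot: [-0.025, 3.14, 0.0]
force: [1.9, -0.2, -3.0]
finger_gap: 0.0294
grip_force: 60.0
t: 20.95
tool_pos: [0.544, 0.1077, 0.2193]
eef_rot: [-0.025, 3.139, 0.0]
force: [1.9, 0.5, -0.1]
finger_gap: 0.0293
grip_force: 60.0
```

```bash
python3 -m jog '[[[-0.05,0,0,0,0,0],[0,0,0,0,0,0]]]'
python3 -m jog '[[[-0.03,0,0.04,0,0,0],[0,0,0,0,0,0]]]'
```

```text
t: 21.15
tool_pos: [0.5449, 0.1077, 0.2186]
eef_rot: [-0.025, 3.141, 0.0]
force: [1.3, 0.7, 1.6]
finger_gap: 0.0296
grip_force: 60.0
t: 21.35
tool_pos: [0.5452, 0.1078, 0.2183]
eef_rot: [0.025, -3.141, 0.0]
force: [-3.9, 0.0, 6.8]
finger_gap: 0.0296
grip_force: 60.0
```

```bash
cat > prof.py <<'E'
from h import *
f=np.load("fit.npz");rk=f["rk"]
def prof(im,n,xs,z,ys):
    g=cv2.cvtColor(im,cv2.COLOR_RGB2GRAY).astype(np.float32)
    P=np.array([[x,y,z] for y in ys for x in xs],float)*1e-3
    u=proj(n,tf(rk,P)).astype(np.float32)
    return cv2.remap(g,u[:,0].reshape(len(ys),-1),u[:,1].reshape(len(ys),-1),cv2.INTER_CUBIC).mean(1)
E
python3 - <<'E'
from prof import *
ys=np.arange(-34,26,2)
d={"side":np.load("s0.npy"),"top":np.load("t0.npy")}
print("y",ys)
for n in d:
    for xs in [(18,20,22,24),(26,28,30,32),(36,38,40,42)]: print(n,"ptr",xs[0],prof(d[n],n,xs,226,ys).astype(int))
    for xs in [(-9,-8),(-5,-4,-3),(0,1,2,3)]: print(n,"tip",xs[0],prof(d[n],n,xs,226,ys).astype(int))
    print(n,"tab",prof(d[n],n,np.arange(-38,-30),248,ys).astype(int))
p=np.array([[-8,0,226],[-8,10,226],[2,0,226]])*1e-3
for n in d: q=proj(n,tf(rk,p));print(n,q[0],q[1]-q[0],q[2]-q[0])
E
```

```text
y [-34 -32 -30 -28 -26 -24 -22 -20 -18 -16 -14 -12 -10  -8  -6  -4  -2   0
   2   4   6   8  10  12  14  16  18  20  22  24]
side ptr 18 [ 62  59  60  60  61  62  64  63  62  60  60  64  77 100 128 154 175 186
 187 178 159 139 124 122 132 152 175 197 209 215]
side ptr 26 [ 59  57  56  57  58  59  60  60  58  55  56  63  79 102 132 157 176 185
 186 176 157 137 126 124 134 155 181 202 212 217]
side ptr 36 [ 58  56  56  56  58  59  60  59  58  57  57  65  83 111 139 166 180 186
 184 172 154 136 126 127 144 168 193 208 215 217]
side tip -9 [115 115 114 115 115 114 113 114 113 115 114 115 115 116 115 114 112 113
 115 123 132 142 145 149 147 148 146 145 146 147]
side tip -5 [172 171 172 170 171 168 169 169 172 170 170 170 170 170 169 166 158 145
 130 122 126 142 157 165 169 169 170 170 170 169]
side tip 0 [192 191 191 191 191 191 190 190 190 191 190 190 190 190 191 187 179 163
 146 139 148 165 179 187 190 190 190 190 191 190]
side tab [103 103 103 101 100  97  96 101 116 140 163 178 187 189 182 174 168 172
 180 187 191 190 189 178 163 143 129 120 117 113]
top ptr 18 [102  97  89  84  81  8
[... 320 characters left out ...]
76 162 152 154 160 161 162 162 162 162 161 161]
top tip -9 [140 139 139 140 139 140 145 155 161 162 164 162 162 160 157 155 155 160
 165 168 167 157 143 136 137 136 134 135 135 135]
top tip -5 [193 192 191 191 191 191 192 190 191 191 191 192 191 189 186 179 177 181
 186 188 189 190 188 185 185 185 185 186 185 185]
top tip 0 [193 194 193 193 193 193 193 193 193 192 193 192 192 191 185 181 178 182
 188 190 192 192 191 190 190 190 190 190 191 190]
top tab [179 196 201 191 171 162 169 174 180 194 205 207 207 204 196 184 184 197
 206 207 204 196 178 155 141 138 140 139 140 139]
side [252.4046 172.9251] [-1.5808  2.7288] [-4.6574 -0.7885]
top [285.7118 168.9082] [-3.7726 -1.9668] [ 2.052  -3.5749]
```

```bash
python3 -m jog '[[[0.01,0,-0.09,0,0,0],[0,0,0,0,0,0]]]'
python3 -m jog '[[[0,-0.2,0,0,0,0],[0,-0.4,0,0,0,0],[0,-0.4,0,0,0,0],[0,-0.4,0,0,0,0],[0,-0.4,0,0,0,0]]]'
```

```text
t: 21.55
tool_pos: [0.5446, 0.1077, 0.2194]
eef_rot: [0.025, -3.14, 0.0]
force: [1.2, -0.6, -1.7]
finger_gap: 0.0291
grip_force: 60.0
t: 22.05
tool_pos: [0.5456, 0.0522, 0.2194]
eef_rot: [0.024, -3.14, 0.0]
force: [0.6, 0.3, -4.2]
finger_gap: 0.0293
grip_force: 60.0
```

```bash
python3 -m jog '[[[0,-0.4,0,0,0,0],[0,-0.5,0,0,0,0],[0,-0.5,0,0,0,0],[0,-0.5,0,0,0,0],[0,-0.5,0,0,0,0]]]'
python3 -m jog '[[[0,-0.3,0,0,0,0],[0,-0.2,0,0,0,0],[0,-0.1,0,0,0,0],[0,0,0,0,0,0]]]'
```

```text
t: 22.55
tool_pos: [0.5471, -0.0197, 0.2198]
eef_rot: [0.025, -3.141, 0.0]
force: [0.0, -0.1, -5.0]
finger_gap: 0.0292
grip_force: 60.0
t: 22.95
tool_pos: [0.5474, -0.0364, 0.2198]
eef_rot: [0.024, -3.141, -0.0]
force: [-0.1, -0.6, -4.2]
finger_gap: 0.0293
grip_force: 60.0
```

```bash
python3 -m jog '[[[0,-0.06,0,0,0,0],[0,0,0.05,0,0,0],[0,0,0,0,0,0]]]'
python3 -m jog '[[[0,0,0,0,0,0],[0,0,0,0,0,0],[0,0,0,0,0,0],[0,0,0,0,0,0],[0,0,0,0,0,0]]]' 0.75
python3 -m jog '[[[0,0,-0.6,0,0,0],[0,0,-1,0,0,0],[1,0.5,-1,0,0,0],[1,1,-0.3,0,0,0],[1,1,0,0,0,0]]]'
python3 -m jog '[[[0.5,1,0,0,0,0],[0,1,0,0,0,0],[0,1,0,0,0,0],[0,1,0,0,0,0],[0,0,0,0,0,0]]]'
python3 -m jog '[[[0.5,1,0,0,0,0],[0,1,0,0,0,0],[0,1,0,0,0,0],[0,0,0,0,0,0]]]'
cat > look.py <<'E'
from prof import *
ys=np.arange(-34,26,2)
d={"side":snapshot("side"),"top":snapshot("top")}
np.save("sl.npy",d["side"]);np.save("tl.npy",d["top"])
print("y",ys)
for n in d:
    print(n,"ptr",prof(d[n],n,(26,28,30,32),226,ys).astype(int))
    print(n,"tab",prof(d[n],n,np.arange(-38,-30),248,ys).astype(int))
    print(n,"stoptab",prof(d[n],n,np.arange(-38,-30),248,ys-152).astype(int))
E
python3 look.py
```

```text
t: 23.25
tool_pos: [0.5476, -0.0379, 0.2191]
eef_rot: [-0.026, 3.141, -0.001]
force: [-2.7, 1.2, 0.6]
finger_gap: 0.029
grip_force: 60.0
t: 23.75
tool_pos: [0.5476, -0.038, 0.2184]
eef_rot: [-0.025, 3.141, 0.0]
force: [0.2, 0.1, -0.1]
finger_gap: 0.0606
grip_force: 0.0
t: 24.25
tool_pos: [0.4564, 0.0358, 0.3076]
eef_rot: [-0.022, 3.137, -0.0]
force: [0.3, 1.0, -0.5]
finger_gap: 0.0656
grip_force: 0.0
t: 24.75
tool_pos: [0.4389, 0.158, 0.3055]
eef_rot: [-0.031, 3.141, 0.002]
force: [-0.6, -0.0, 0.4]
finger_gap: 0.065
grip_force: 0.0
t: 25.15
tool_pos: [0.4227, 0.2469, 0.3052]
eef_rot: [0.029, -3.141, -0.001]
force: [-0.4, -0.9, -0.3]
finger_gap: 0.0653
grip_force: 0.0
y [-34 -32 -30 -28 -26 -24 -22 -20 -18 -16 -14 -12 -10  -8  -6  -4  -2   0
   2   4   6   8  10  12  14  16  18  20  22  24]
side ptr [ 65  63  62  63  64  65  66  66  65  63  64  69  87 114 146 172 192 202
 203 193 173 151 137 135 147 171 198 218 227 230]
side tab [ 16  17  18  17  15  15  15  15  14  14  14  15  15  18  21  24  32  42
  55  69  86 104 124 137 146 144 135 124 117 116]
side stoptab [48 48 48 48 47 47 48 48 49 51 53 56 58 60 62 62 61 59 57 54 52 49 49 48
 48 48 49 48 47 45]
top ptr [133 109  85  74  73  76  78  76  77  76  76  79  99 139 177 195 200 198
 194 187 182 180 180 181 181 181 182 181 181 180]
top tab [157 189 206 208 197 177 167 177 185 191 203 213 216 215 212 206 195 195
 208 215 216 212 206 191 168 151 146 146 146 145]
top stoptab [125 128 129 127 124 121 120 118 115 106  99 103 126 165 201 217 221 221
 220 212 202 202 213 219 222 222 216 198 165 134]
```

```bash
python3 -m jog '[[[1,1,0,0,0,0],[1,1,0,0,0,0],[1,1,0,0,0,0],[1,1,0,0,0,0],[0,1,0,0,0,0]]]'
python3 look.py
python3 - <<'E'
from prof import *
t,s=np.load("tl.npy"),np.load("sl.npy");t0=np.load("t0.npy")
y=np.arange(-230,-180,3);print(y)
print("postR top",prof(t,"top",np.arange(-12,12,2),204,y).astype(int));print("postR side",prof(s,"side",np.arange(-12,-6,2),204,y).astype(int))
print("postL top",prof(t0,"top",np.arange(-12,12,2),204,-y).astype(int));print("postL side",prof(s,"side",np.arange(-12,12,2),204,-y).astype(int))
y=np.arange(74,110,2);print(y);print("strip",prof(t,"top",np.arange(-4,12,2),221,y).astype(int),prof(s,"side",np.arange(-4,12,2),221,y).astype(int))
E
```

```text
t: 25.75
tool_pos: [0.2987, 0.3931, 0.306]
eef_rot: [-0.026, 3.141, 0.001]
force: [1.0, 0.6, 0.3]
finger_gap: 0.0655
grip_force: 0.0
y [-34 -32 -30 -28 -26 -24 -22 -20 -18 -16 -14 -12 -10  -8  -6  -4  -2   0
   2   4   6   8  10  12  14  16  18  20  22  24]
side ptr [ 65  63  63  63  63  64  65  65  65  64  64  69  87 113 146 172 192 202
 203 192 172 151 137 135 147 170 197 217 227 230]
side tab [113 113 112 111 109 107 106 108 118 137 161 183 201 208 208 204 197 190
 191 196 204 208 211 207 202 186 165 144 131 125]
side stoptab [128 128 128 128 128 128 128 128 128 128 127 129 136 145 161 179 195 206
 209 209 206 205 207 209 214 216 219 216 207 194]
top ptr [126 103  81  70  69  71  73  72  72  72  71  74  95 132 168 187 191 190
 186 179 174 172 172 173 172 173 174 174 173 173]
top tab [148 180 198 199 188 168 159 169 177 181 194 205 207 206 204 197 186 186
 198 206 207 204 198 183 160 144 140 138 139 138]
top stoptab [118 124 123 120 116 115 114 113 108 101  95  97 120 157 192 208 212 212
 210 204 193 194 204 211 213 213 207 189 157 128]
[-230 -227 -224 -221 -218 -215 -212 -209 -206 -203 -200 -197 -194 -191
 -188 -185 -182]
postR top [204 204 204 204 201 187 192 214 220 218 205 174 153 151 151 150 150]
postR side [203 210 209 204 206 213 224 230 229 213 184 148 120 105  95  91  84]
postL top [218 218 218 215 204 204 212 216 213 185 141 130 140 149 152 154 154]
postL side [100  98 113 147 207 230 230 230 219 174 145 142 143 145 146 146 147]
[ 74  76  78  80  82  84  86  88  90  92  94  96  98 100 102 104 106 108]
strip [186 190 196 201 203 201 197 190 178 162 149 144 145 145 145 145 145 143] [193 193 193 192 193 194 196 195 189 174 153 138 135 141 146 148 151 164]
```

```bash
python3 -m jog '[[[-1,-1,0,0,0,0],[-1,-1,0,0,0,0],[-1,-1,0,0,0,0],[-1,-1,0,0,0,0],[-1,-1,0,0,0,0]]]' 0 20
python3 -m jog '[[[-1,-1,0,0,0,0],[-1,-1,0,0,0,0],[-0.9,-1,0,0,0,0],[0,-1,0,0,0,0],[0,-1,0,0,0,0]]]'
python3 -m jog '[[[0,-1,0,0,0,0],[0,-1,0,0,0,0],[0,-1,0,0,0,0],[0,-1,0,0,0,0],[0,-1,0,0,0,0]]]'
python3 -m jog '[[[0,-1,0,0,0,0],[0,-1,0,0,0,0],[0,-0.3,0,0,0,0],[0,0,0,0,0,0]]]'
python3 -c "
from plan import *
go([.5465,-.135,.19],rk[2])"
```

```text
t: 26.35
tool_pos: [0.4544, 0.242, 0.3055]
eef_rot: [-0.022, 3.141, -0.001]
force: [0.7, -0.2, -0.5]
finger_gap: 0.0331
grip_force: 0.0
t: 26.85
tool_pos: [0.5425, 0.093, 0.3048]
eef_rot: [0.021, -3.14, 0.001]
force: [-0.3, -0.2, -0.2]
finger_gap: 0.0014
grip_force: 0.0
t: 27.35
tool_pos: [0.5437, -0.0565, 0.3054]
eef_rot: [0.021, -3.141, 0.001]
force: [0.5, 0.7, 0.6]
finger_gap: 0.0003
grip_force: 0.0
t: 27.75
tool_pos: [0.5448, -0.1246, 0.3052]
eef_rot: [0.019, -3.141, 0.0]
force: [-1.2, 0.3, -0.1]
finger_gap: 0.0002
grip_force: 0.0
t 27.75 pos [ 0.5448 -0.1246  0.3052] F [-1.1932  0.334  -0.0997] gap 0.0002 grip 0.0
 turn first (units) [-0.0014 -0.0084 -0.0506]  then shift units [-0.0494 -0.3477  3.8389]  | shift units now [-0.0538 -0.347   3.8389]
```

```bash
python3 -m jog '[[[-0.05,0,1,0,0,0],[0,0,1,0,0,0],[0,0,1,0,0,0],[0,0,0.83,0,0,0],[0,0,0,0,0,0]]]'
python3 -m jog '[[[0,-0.35,0,0,0,0],[0,-0.3,0,0,0,0],[0,0,0,0,0,0]]]'
python3 -m jog '[[[0,-0.1,0,0,0,0],[0,0,0,0,0,0]]]'
python3 -m jog '[[[0,-0.1,0,0,0,0],[0,0,0,0,0,0]]]'
python3 -m jog '[[[0,-0.1,0,0,0,0],[0,0,0,0,0,0]]]'
```

```text
t: 28.25
tool_pos: [0.5443, -0.1203, 0.1862]
eef_rot: [0.026, -3.134, -0.005]
force: [-1.5, -0.7, -0.5]
finger_gap: 0.0005
grip_force: 0.0
t: 28.55
tool_pos: [0.5487, -0.1434, 0.1927]
eef_rot: [-0.023, 3.138, -0.003]
force: [0.2, 0.5, -0.0]
finger_gap: 0.0004
grip_force: 0.0
t: 28.75
tool_pos: [0.548, -0.1451, 0.1913]
eef_rot: [-0.024, 3.14, -0.001]
force: [0.0, -0.4, -0.6]
finger_gap: 0.0004
grip_force: 0.0
t: 28.95
tool_pos: [0.5477, -0.1478, 0.1905]
eef_rot: [-0.025, 3.141, -0.0]
force: [-0.6, 0.7, -0.4]
finger_gap: 0.0006
grip_force: 0.0
t: 29.15
tool_pos: [0.5477, -0.1507, 0.1904]
eef_rot: [0.025, -3.141, -0.0]
force: [-0.1, 1.0, -0.4]
finger_gap: 0.0004
grip_force: 0.4
```

```bash
python3 -m jog '[[[0,-0.1,0,0,0,0],[0,0,0,0,0,0]]]'
python3 -m jog '[[[0,-0.1,0,0,0,0],[0,0,0,0,0,0]]]'
python3 -m jog '[[[0,-0.1,0,0,0,0],[0,0,0,0,0,0]]]'
python3 -m jog '[[[0,-0.05,0,0,0,0],[0,0,0,0,0,0]]]'
```

```text
t: 29.35
tool_pos: [0.5478, -0.1537, 0.1905]
eef_rot: [0.025, -3.141, -0.0]
force: [0.6, 1.1, 0.6]
finger_gap: 0.0003
grip_force: 0.9
t: 29.55
tool_pos: [0.5479, -0.1568, 0.1905]
eef_rot: [-0.025, 3.141, -0.0]
force: [-0.2, 2.1, 2.2]
finger_gap: 0.0005
grip_force: 1.1
t: 29.75
tool_pos: [0.5479, -0.1599, 0.1905]
eef_rot: [-0.025, 3.141, -0.0]
force: [-1.6, 2.3, 1.9]
finger_gap: 0.0007
grip_force: 1.2
t: 29.95
tool_pos: [0.5479, -0.1612, 0.1905]
eef_rot: [0.025, -3.141, 0.0]
force: [-1.2, 2.5, 2.1]
finger_gap: 0.0007
grip_force: 1.4
```

```bash
python3 -m jog '[[[0,-0.04,0,0,0,0],[0,0,0,0,0,0]]]'
python3 -m jog '[[[0,-0.03,0,0,0,0],[0,0,0,0,0,0]]]'
python3 -m jog '[[[0,-0.02,0,0,0,0],[0,0,0,0,0,0]]]'
```

```text
t: 30.15
tool_pos: [0.5477, -0.1619, 0.1904]
eef_rot: [0.025, -3.141, -0.001]
force: [-2.3, 3.3, 2.3]
finger_gap: 0.0004
grip_force: 2.3
t: 30.35
tool_pos: [0.5476, -0.1623, 0.1903]
eef_rot: [0.025, -3.141, -0.003]
force: [-2.3, 6.2, 3.2]
finger_gap: -0.0001
grip_force: 3.2
t: 30.55
tool_pos: [0.5475, -0.1626, 0.1903]
eef_rot: [0.025, -3.14, -0.004]
force: [-3.6, 6.1, 4.8]
finger_gap: 0.0003
grip_force: 3.8
```

```bash
python3 -m jog '[[[0,0.02,0,0,0,0],[0,0.02,0,0,0,0],[0,0.02,0,0,0,0],[0,0.02,0,0,0,0],[0,0.02,0,0,0,0]]]'
python3 -m jog '[[[0,0.02,0,0,0,0],[0,0.02,0,0,0,0],[0,0.03,0,0,0,0],[0,0.05,0,0,0,0],[0,0.1,0,0,0,0]]]'
python3 - <<'E'
from prof import *
s=snapshot("side");ys=np.arange(-26,24,2)
print(ys-152);print(prof(s,"side",np.arange(-38,-30),248,ys-152).astype(int))
E
```

```text
t: 31.05
tool_pos: [0.548, -0.1611, 0.1904]
eef_rot: [-0.025, 3.141, -0.001]
force: [-0.9, 1.3, 0.7]
finger_gap: 0.0009
grip_force: 0.7
t: 31.55
tool_pos: [0.5479, -0.1543, 0.1904]
eef_rot: [-0.024, 3.141, -0.0]
force: [1.1, -0.5, 0.9]
finger_gap: 0.0003
grip_force: 0.1
[-178 -176 -174 -172 -170 -168 -166 -164 -162 -160 -158 -156 -154 -152
 -150 -148 -146 -144 -142 -140 -138 -136 -134 -132 -130]
[31 31 31 31 32 32 32 32 32 33 34 33 33 33 33 34 35 38 39 41 42 43 44 45
 46]
```

```bash
python3 -m jog '[[[0,0.3,0,0,0,0],[0,0.3,-0.8,0,0,0],[0,0,-1,0,0,0],[0.3,0,-1,0,0,0],[0.7,0.3,-0.3,0,0,0]]]'
python3 -m jog '[[[1,1,0,0,0,0],[1,1,0,0,0,0],[1,1,0,0,0,0],[1,1,0,0,0,0],[1,1,0,0,0,0]]]'
python3 -m jog '[[[0,1,0,0,0,0],[0,1,0,0,0,0],[0,1,0,0,0,0],[0,1,0,0,0,0],[0,0,0,0,0,0]]]'
python3 look.py
```

```text
t: 32.1
tool_pos: [0.5193, -0.1282, 0.2875]
eef_rot: [-0.025, 3.136, -0.004]
force: [-0.2, -0.2, 0.4]
finger_gap: 0.0005
grip_force: 0.0
t: 32.6
tool_pos: [0.3636, 0.0212, 0.2834]
eef_rot: [-0.024, 3.141, 0.0]
force: [1.7, 1.0, 0.8]
finger_gap: 0.0002
grip_force: 0.0
t: 33.1
tool_pos: [0.3624, 0.1429, 0.2836]
eef_rot: [-0.032, 3.141, 0.002]
force: [0.7, -0.8, 0.2]
finger_gap: 0.0004
grip_force: 0.0
y [-34 -32 -30 -28 -26 -24 -22 -20 -18 -16 -14 -12 -10  -8  -6  -4  -2   0
   2   4   6   8  10  12  14  16  18  20  22  24]
side ptr [ 65  62  62  63  64  65  65  65  64  63  64  70  87 113 146 173 193 202
 203 193 173 151 137 136 148 171 197 218 227 230]
side tab [113 114 113 112 110 107 106 108 119 137 162 184 201 208 208 204 197 190
 191 197 205 208 211 208 202 187 166 145 131 126]
side stoptab [129 129 128 128 128 128 128 128 128 128 127 129 133 141 158 178 197 210
 215 216 212 210 211 215 221 225 231 230 227 220]
top ptr [140 114  90  80  79  80  82  81  82  82  80  83 105 146 185 204 209 207
 203 197 191 188 189 189 188 188 189 189 189 188]
top tab [166 199 215 217 205 185 175 186 193 199 213 222 223 223 221 216 204 204
 215 223 223 220 215 200 176 159 155 155 154 154]
top stoptab [131 136 135 133 130 128 127 125 121 111 104 108 129 166 204 225 229 228
 229 225 217 212 221 229 230 230 227 213 186 152]
```

```bash
python3 - <<'E'
from prof import *
t,t0,s,s0=np.load("tl.npy"),np.load("t0.npy"),np.load("sl.npy"),np.load("s0.npy")
y=np.arange(-200,-115,3);print(y)
for x in [(-14,-12),(-11,-9),(-20,-18)]:
  print("top",x,"now",prof(t,"top",x,207,y).astype(int),"\n before",prof(t0,"top",x,207,y).astype(int))
  print("side",x,"now",prof(s,"side",x,207,y).astype(int),"\n before",prof(s0,"side",x,207,y).astype(int))
E
python3 - <<'E'
from ov import *
t,t0,s,s0=[np.load(""+n) for n in("tl.npy","t0.npy","sl.npy","s0.npy")]
f=np.load("fit.npz");print(proj("top",tf(f["rk"],np.array([-30,-150,210])*1e-3)),proj("side",tf(f["rk"],np.array([-30,-150,210])*1e-3)))
E
```

```text
[-200 -197 -194 -191 -188 -185 -182 -179 -176 -173 -170 -167 -164 -161
 -158 -155 -152 -149 -146 -143 -140 -137 -134 -131 -128 -125 -122 -119
 -116]
top (-14, -12) now [217 155 100  90  89  89  88  87  87  85  83  79  80 141 214 233 234 233
 233 234 233 234 231 204 137 115 137 149 147] 
 before [200 141  89  80  80  78  79  78  78  75  75  70  68  82 104 125 133 137
 135 136 134 132 133 132 131 131 130 134 132]
side (-14, -12) now [234 225 195 160 127 108  97  90  83  76  85 113 164 211 232 240 240 240
 240 240 240 234 219 183 147 131 123 125 128] 
 before [193 195 178 152 117  90  74  66  65  64  63  62  58  53  44  34  26  22
  22  27  31  34  38  36  39  46  60  83 100]
top (-11, -9) now [222 160 104  95  95  95  94  93  93  91  90  84  83 143 214 230 232 233
 232 232 232 233 229 202 136 112 121 127 126] 
 before [206 145  92  86  85  85  85  84  82  82  81  75  70  81  97 108 114 116
 114 115 114 112 113 111 109 111 112 115 113]
side (-11, -9) now [230 216 181 144 108  93  85  82  78  76  82 111 162 207 233 239 240 240
 240 240 239 232 215 180 145 131 128 132 130] 
 before [216 208 178 142 103  83  74  73  73  71  68  65  59  48  35  27  24  30
  44  57  63  67  70  69  70  70  77  89  96]
top (-20, -18) now [129 106  87  84  86  88  87  87  85  84  79  76  89 149 213 229 229 229
 225 223 229 230 227 207 162 132 147 163 161] 
 before [115  95  79  74  77  76  79  77  77  75  69  65  68  85 112 139 146 149
 147 149 147 146 144 144 146 144 144 144 143]
side (-20, -18) now [208 203 184 158 141 129 127 126 124 120 116 121 138 173 202 223 233 235
 239 241 241 239 221 191 154 129 122 118 115] 
 before [121 122 121 117 113 106  99  89  80  70  62  59  57  55  54  53  51  49
  44  43  44  44  51  56  64  78  88  99 110]
[[338.025  208.7729]] [[282.4425 144.3683]]
```

```bash
python3 -m jog '[[[-1,-1,0,0,0,0],[-1,-1,0,0,0,0],[-1,-1,0,0,0,0],[-1,-1,0,0,0,0],[-0.8,-0.8,0,0,0,0]]]' 0.75 40
python3 -m jog '[[[-0.7,-0.7,0,0,0,0],[-0.4,-0.4,0,0,0,0],[0,0,0,0,0,0],[0,0,0,0,0,0],[0,0,0,0,0,0]]]'
python3 -c "
from plan import *
go([.5475,-.038,.2184],rk[2])"
```

```text
t: 33.7
tool_pos: [0.5104, -0.0051, 0.2834]
eef_rot: [-0.02, 3.141, -0.001]
force: [2.1, 0.8, 0.2]
finger_gap: 0.0327
grip_force: 0.0
t: 34.2
tool_pos: [0.5422, -0.0341, 0.2835]
eef_rot: [0.024, -3.141, -0.0]
force: [-0.1, 0.4, 0.1]
finger_gap: 0.0638
grip_force: 0.0
t 34.20 pos [ 0.5422 -0.0341  0.2835] F [-0.1027  0.3597  0.1031] gap 0.0638 grip 0.0
 turn first (units) [ 0.0019 -0.0033 -0.007 ]  then shift units [-0.1756 -0.1338  2.1699]  | shift units now [-0.1763 -0.1341  2.1699]
```

```bash
python3 -m jog '[[[-0.18,-0.13,0.2,0,0,0],[0,0,0.5,0,0,0],[0,0,0.6,0,0,0],[0,0,0.5,0,0,0],[0,0,0.3,0,0,0]]]'
python3 -m jog '[[[0,0,0.07,0,0,0],[0,0,0,0,0,0],[0,0,0,0,0,0],[0,0,0,0,0,0]]]'
python3 -m jog '[[[0,0,0,0,0,0],[0,0,0,0,0,0],[0,0,0,0,0,0],[0,0,0,0,0,0],[0,0,0,0,0,0]]]' 0.2 10
python3 -m jog '[[[0,0,0,0,0,0],[0,0,0,0,0,0],[0,0,0,0,0,0]]]' 0.2 45
```

```text
t: 34.7
tool_pos: [0.5471, -0.0375, 0.2178]
eef_rot: [0.026, -3.138, -0.001]
force: [1.0, 0.5, -0.3]
finger_gap: 0.0652
grip_force: 0.0
t: 35.1
tool_pos: [0.5489, -0.0381, 0.2193]
eef_rot: [-0.025, 3.14, -0.001]
force: [-0.3, -0.1, -0.0]
finger_gap: 0.0652
grip_force: 0.0
t: 35.6
tool_pos: [0.5483, -0.0381, 0.2184]
eef_rot: [-0.025, 3.141, -0.0]
force: [0.1, -0.7, -0.5]
finger_gap: 0.0331
grip_force: 0.0
t: 35.9
tool_pos: [0.5483, -0.038, 0.2183]
eef_rot: [0.025, -3.141, 0.0]
force: [-1.1, -0.4, 0.0]
finger_gap: 0.0295
grip_force: 45.0
```

Gripped without disturbance; lift slightly, shift 1.3 mm right, lower, release.

```bash
python3 -m jog '[[[0,0,-0.05,0,0,0],[0,0,0,0,0,0],[0,-0.045,0,0,0,0],[0,0,0,0,0,0]]]'
python3 -m jog '[[[0,0,0.03,0,0,0],[0,0,0.02,0,0,0],[0,0,0,0,0,0],[0,0,0,0,0,0]]]'
python3 -m jog '[[[0,0,0,0,0,0],[0,0,0,0,0,0],[0,0,0,0,0,0],[0,0,0,0,0,0],[0,0,0,0,0,0]]]' 0.75
python3 -m jog '[[[0,0,-0.4,0,0,0],[0,0,-0.8,0,0,0],[0.5,0,-1,0,0,0],[1,0.5,-0.5,0,0,0],[1,1,0,0,0,0]]]'
python3 -m jog '[[[1,1,0,0,0,0],[1,1,0,0,0,0],[1,1,0,0,0,0],[1,1,0,0,0,0],[0.5,1,0,0,0,0]]]'
python3 -m jog '[[[0.5,1,0,0,0,0],[0.5,1,0,0,0,0],[0.5,1,0,0,0,0],[0.3,1,0,0,0,0],[0,0,0,0,0,0]]]'
python3 look.py
```

```text
t: 36.3
tool_pos: [0.548, -0.0395, 0.2193]
eef_rot: [0.025, -3.14, -0.0]
force: [-0.4, -0.6, -4.5]
finger_gap: 0.0295
grip_force: 45.0
t: 36.7
tool_pos: [0.5485, -0.0395, 0.2185]
eef_rot: [-0.025, 3.141, -0.0]
force: [0.2, 0.3, -2.2]
finger_gap: 0.0295
grip_force: 45.0
t: 37.2
tool_pos: [0.5485, -0.0394, 0.2185]
eef_rot: [-0.025, 3.141, -0.0]
force: [0.7, 0.8, 0.2]
finger_gap: 0.0603
grip_force: 0.0
t: 37.7
tool_pos: [0.4736, 0.0034, 0.3034]
eef_rot: [-0.021, 3.136, -0.002]
force: [0.6, 1.0, 0.3]
finger_gap: 0.0653
grip_force: 0.0
t: 38.2
tool_pos: [0.3336, 0.1532, 0.3006]
eef_rot: [-0.024, 3.139, 0.001]
force: [0.0, 0.3, -0.3]
finger_gap: 0.0654
grip_force: 0.0
t: 38.7
tool_pos: [0.2781, 0.274, 0.3005]
eef_rot: [-0.032, 3.141, 0.003]
force: [-0.2, -0.1, 0.6]
finger_gap: 0.0652
grip_force: 0.0
y [-34 -32 -30 -28 -26 -24 -22 -20 -18 -16 -14 -12 -10  -8  -6  -4  -2   0
   2   4   6   8  10  12  14  16  18  20  22  24]
side ptr [ 65  62  62  63  64  65  65  65  64  64  64  69  86 113 146 172 192 201
 202 192 173 151 137 135 147 170 197 217 226 230]
side tab [113 113 113 112 109 106 106 112 130 155 182 198 205 206 200 192 188 189
 196 201 205 204 205 197 185 165 146 132 127 126]
side stoptab [128 128 128 127 127 127 127 127 128 128 128 129 133 142 158 177 196 210
 215 217 212 210 210 215 221 225 230 230 227 220]
top ptr [129 105  83  71  70  73  74  73  73  74  74  76  95 134 171 189 194 192
 188 182 177 175 175 175 173 175 176 176 175 174]
top tab [165 190 203 199 180 162 166 178 182 191 203 208 209 208 204 196 193 200
 208 210 208 202 188 165 147 141 141 141 142 140]
top stoptab [121 124 126 121 118 117 116 114 110 103  96  98 117 152 190 211 217 216
 215 212 202 197 206 216 218 218 213 199 171 139]
```

```bash
python3 -c "
from cell import *
print(hand_in())"
```

```text
the job is handed in; nothing more can be done
None
```

I handed the job in at about 39 s: the measured carrier hangs at the end stop with a gap under about 1 mm by camera. The fresh carrier hangs under the keeper strip, its tab line within about 1 mm of the pointer. I aimed no move at the empty carrier or the other things but did not check them again at the end, and no verdict came back.

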